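Hold a cleat flush on the tilted weld stage inside a raised spark tray

ROBOT

A 7-joint arm with a two-finger parallel gripper is mounted at the origin on the work surface. World frame = base frame: x ahead of the robot, y to its left, z up, the work surface at z = 0. Lengths are in m, angles in rad, forces in N, time in s.
With the tool pointing down it reaches from about 0.375 to 0.925 m from the base axis. Payload 3.1 kg.
Tool frame: the origin (TCP) lies at the very end of the fingers, on their centre line; the grasp point (between the pads) lies 19 mm behind it; z points along the fingers, y is the direction in which the jaws open and shut (so a half turn about z gives the same grasp; the last joint's range is limited). The gripper opens to 85 mm and grips with 20 to 120 N. Pads are 22 mm wide; open, the fingers measure 114 mm over their backs; the gripper's body (76 mm by 85 mm) begins 54 mm behind the grasp point. The pads swing forward as they close: fully open they stand 13 mm farther back than shut.
Start: joints at [-1.309, 0.383, 0.044, 1.598, -0.018, 1.161, -0.05], TCP at [0.229, 0.608, 0.231] pointing down, gripper open.
Joint ranges: [-2.61, 2.61], [-0.41, 2.15], [-1.48, 1.57], [0, 2.5], [-1.57, 4.71], [0.05, 1.97], [-2.85, 2.85]. Speed limits (rad/s): [2.79, 2.79, 3.14, 3.14, 3.14, 3.14, 3.14].

INTERFACE

Orientations are given as a 3x3 rotation matrix whose columns are the frame's x, y, z axes.
In Python, from rig import r gives the robot as it stands.
- The arm moves only by the tool move_arm, never from a script. Its argument "motion" is a list that holds one entry, the list of rows, each a list of 5 numbers: the finger opening in cm, from 0 to 8.54, then the shift along the tool's x, y, z in cm, then the turn about the tool's z in rad. A call has 1 to 20 rows; each row is the pose to reach, as a shift and turn from the pose commanded when the call began, along the tool's axes at that moment; what a row does not reach only later rows make up. A row lasts 1/8 s, in which the tool goes at most 62.5 mm and 10.7 degrees, less where a joint would pass 70% of its speed; a pose out of reach is approached as far as the arm can. A call with a gripper value outside its range is refused whole. The fingers move at their own pace and stop on an object; "grip_force" is the grip in N (left out, the last holds). Time passes only in rows, so rows that repeat a pose let the fingers close. It gives the time, the measured TCP pose, the force and the opening at its end, in the units of the state.
- r.state(): the state, without advancing time (a new reading comes with each control period).
- r.snapshot(name): name is "side" or "top" or "wrist"; returns the picture (400x640x3 uint8, red, green, blue); there is no depth.
- r.camera_model(name): a dict with "fovy" (degrees; the focal length in pixels is half the picture's height over the tangent of half this angle, whatever the lens; pixels are square), "cx", "cy" (the principal point, pixels), "D" ([k1, k2, p1, p2, k3] as OpenCV has them; the pictures are not rectified), "pose" (4x4, takes a point from camera to world coordinates); the wrist camera has in their place "tool_from_camera" (4x4, takes a point from camera to tool coordinates, whose origin is the TCP and whose axes are the flange's). Camera axes: x right, y down, z forward; pixel columns grow to the right and rows downward; lengths in m; the calibration is good to about 2 mm. A picture is of the moment at which its call begins: read the wrist's pose just before it. camera_model takes no time and is no camera call.
- r.job_done(): hands the job in, once; it reports no verdict.
The state is a dict: "time_s": time; "joints": joint angles; "qd": joint speeds; "effort": joint torques, N m; "tcp_pos": TCP position; "eef_rot": TCP orientation; "wrist_force": force on the tool from outside, world axes, zero at the start; "wrist_torque": the same for the moment, N m; "finger_gap": finger opening in m.
Only numpy, scipy, OpenCV 4.12 (cv2) and the standard library are available. Lean on these libraries where they do the work, as an engineer would, in place of code of your own. Each camera call takes 0.05 s, during which the arm holds its last target.

TASK

Get the cleat ready for tacking: first raise all three blue side panels of the spark tray fully upright, then pick up the orange cleat and hold its foot flush against the sloped face of the stage, centred in the black outline with its long side up and down the slope. Finish while still gripping it and pushing it squarely onto the face with about 10 to 15 newtons; do not let go. Leave the grey cleat and the other things on the bench where they are.

Things in the scene. Friction and masses are not known exactly. Their poses are not given: they have to be found in the camera images.
- tray: steel base plate of the spark tray, 200 (x) x 260 (y) x 6 mm, fixed to the table; origin at the centre of its underside; z up, -x is its open side towards the robot, +x the far side, +y the left side. The stage stands in its middle: two grey cheeks at y = +/-58 mm, up to 64 mm high
- stage: aluminium stage plate, 110 (x) x 100 (y) x 10 mm, locked at a tilt that differs from job to job (17 to 35 degrees from level); rigid under a push. Origin: centre of its upper face, 75 mm above the table; z is the face normal, leaning to the tray's open side; y is level, parallel to the tray's y; x points up the slope. A black outline 78 x 58 mm, long side along x, is centred on the origin
- cleat: orange-painted steel T-cleat, about 0.3 kg: rectangular foot plate 70 (x) x 50 (y) x 6 mm (z) with an upright lug in its middle, 40 mm long along x, 10 mm thick along y, its top 51 mm above the underside. Origin at the centre of the foot's underside, z points up through the lug. It starts flat on the table
- panel_left (a joint): the tray's left (+y) blue side panel: 0 lying out flat, 1.571 upright (at a stop); starts at 0.3 to 0.7. It is 190 mm long along the hinge, 70 mm from hinge to outer edge, 4 mm thick with an 8 mm round hem along the edge; a friction hinge holds it at any angle (about 0.25 N m to move it, 4 N at the edge)
- panel_left_edge (a point): middle of that panel's outer edge; its x axis points from hinge to edge in the panel's plane
- panel_left_hinge (a point): middle of that panel's hinge line, 6 mm above the table, on the tray's rim; its axes turn with the panel (x from hinge to edge)
- panel_right (a joint): the tray's right (-y) blue side panel: 0 lying out flat, 1.571 upright (at a stop); starts at 0.3 to 0.7. It is 190 mm long along the hinge, 70 mm from hinge to outer edge, 4 mm thick with an 8 mm round hem along the edge; a friction hinge holds it at any angle (about 0.25 N m to move it, 4 N at the edge)
- panel_right_edge (a point): middle of that panel's outer edge; its x axis points from hinge to edge in the panel's plane
- panel_right_hinge (a point): middle of that panel's hinge line, 6 mm above the table, on the tray's rim; its axes turn with the panel (x from hinge to edge)
- panel_far (a joint): the tray's far (+x) blue side panel: 0 lying out flat, 1.571 upright (at a stop); starts at 0.3 to 0.7. It is 250 mm long along the hinge, 70 mm from hinge to outer edge, 4 mm thick with an 8 mm round hem along the edge; a friction hinge holds it at any angle (about 0.25 N m to move it, 4 N at the edge)
- panel_far_edge (a point): middle of that panel's outer edge; its x axis points from hinge to edge in the panel's plane
- panel_far_hinge (a point): middle of that panel's hinge line, 6 mm above the table, on the tray's rim; its axes turn with the panel (x from hinge to edge)
- grey_cleat: bare steel-grey cleat of exactly the same shape as the orange one (foot 70 x 50 x 6 mm); a bystander, leave it alone
- hammer: hammer lying on the table at the right; bystander
- wrench: wrench lying on the table beyond the tray; bystander
- tin: squat tin of paste with a blue label, 76 mm diameter, 70 mm tall, standing; bystander
- magnet: blue triangular welding magnet, about 120 x 120 x 20 mm, lying flat; bystander
- square: combination square: 240 mm steel rule with an orange head, lying flat; bystander
- block: dark steel block 50 x 50 x 40 mm; bystander
Not all that is in view belongs to the job. Several things have the shape of the cleat; the one meant has the colours described above.

How it is judged:
On the way, in this order (a step that is already met when the one before it is completed fails the run):
1. all three side panels upright (within about 10 degrees) (value of joint each of panel_left, panel_right, panel_far above 1.4 rad), for 0.2 s.
2. the orange cleat lifted clear of the table (height (world z) of cleat above 0.04 m), for 0.1 s.
At the end, for the whole second after the job is handed in: Panels above 1.4 rad; orange cleat on the stage face: normals within 0.05 rad, underside within 3 mm, centred within 12 mm both ways, long side up the slope within 0.15 rad; gripped (over 5 N), pressed on the face with 5 to 30 N, at rest (all of step 1 and x of cleat in the frame of stage between -0.012 and 0.012 m and y of cleat in the frame of stage between -0.012 and 0.012 m and z of cleat in the frame of stage between -0.003 and 0.003 m and angle between the z axis of cleat and the z axis of stage, either way round below 0.05 rad and angle between cleat's own z axis and vertical below 1.2 rad and angle between the x axis of cleat and the x axis of stage, either way round below 0.15 rad and contact force between cleat and stage between 5 and 30 N and contact force between the fingers and cleat above 5 N and linear speed of cleat below 0.01 m/s); the arm keeps its last pose, push and grip.
It fails at once if a bystander moved more than 30 mm (distance of any of grey_cleat, hammer, wrench, tin, magnet, square, block from where it was at the start of the episode above 0.03 m).
It also fails if it takes over 67 s, if anything falls off the work surface, if the arm or the gripper's body presses on something with over 40 N, if the wrist force passes 120 N, or if a joint passes its speed limit or range.

## Working session

There is one attempt and no reset: what is moved stays moved. The work goes in short steps, Python scripts to look and compute and a tool call to move; the robot and the scene stay as the last step left them, time stands still between calls to the robot, and variables do not carry over. Pictures are saved under pics/ and viewed, and the job is handed in when it is done.

Besides the shell and the picture viewer there is one more tool, called after "Emit:" as name(argument=value, ...), one argument or row to a line, values as JSON. move_arm: Moves the arm, as the interface text tells. Its arguments: {"type":"object","properties":{"motion":{"type":"array","items":{"type":"array","items":{"type":"array","items":{"type":"number"}}}},"grip_force":{"type":"number"}},"required":["motion"]}

```bash
ls; mkdir -p pics; python3 - <<'E'
from rig import r
import cv2,numpy as np
np.set_printoptions(precision=4,suppress=True)
s=r.state();print(s)
for n in ("side","top","wrist"):
    m=r.camera_model(n);print(n,m)
    im=r.snapshot(n);cv2.imwrite(f"pics/{n}0.png",im[:,:,::-1])
E
```

```text
pics
{'time_s': 0.0, 'joints': array([-1.3088,  0.3838,  0.0439,  1.5996, -0.0179,  1.1612, -0.0499]), 'qd': array([-0.0005,  0.0012,  0.0002, -0.0002,  0.0012, -0.0014, -0.0018]), 'effort': array([  0.0007, -43.3454,   1.0252, -24.9517,   0.0108,   0.0112,
        -0.    ]), 'tcp_pos': array([0.2285, 0.6075, 0.2299]), 'eef_rot': array([[-0.936 ,  0.352 , -0.0008],
       [ 0.352 ,  0.936 , -0.0025],
       [-0.0002, -0.0026, -1.    ]]), 'wrist_force': array([-0.0446,  0.0123,  0.3879]), 'wrist_torque': array([-0.0198, -0.0015, -0.0203]), 'finger_gap': 0.08528724180822651}
side {'fovy': 55.00760837667974, 'cx': 318.9818728259514, 'cy': 196.568850664337, 'D': array([-0.0575,  0.    ,  0.    ,  0.    ,  0.    ]), 'pose': array([[ 0.6809, -0.4338,  0.5901, -0.1957],
       [-0.7324, -0.4108,  0.543 , -0.733 ],
       [ 0.0068, -0.8019, -0.5974,  0.8342],
       [ 0.    ,  0.    ,  0.    ,  1.    ]])}
top {'fovy': 42.84092269807263, 'cx': 313.74451541797407, 'cy': 193.91668869330712, 'D': array([-0.1443,  0.    ,  0.    ,  0.    ,  0.    ]), 'pose': array([[-0.0015, -0.999 ,  0.0453,  0.4618],
       [-1.    ,  0.0012, -0.0074, -0.0338],
       [ 0.0074, -0.0453, -0.9989,  1.586 ],
       [ 0.    ,  0.    ,  0.    ,  1.    ]])}
wrist {'fovy': 63.70523618398618, 'cx': 319.166830911606, 'cy': 200.3288020702177, 'D': array([-0.0267,  0.    ,  0.    ,  0.    ,  0.    ]), 'tool_from_camera': array([[-0.0016, -0.9585, -0.285 ,  0.0715],
       [ 1.    , -0.0013, -0.0012,  0.    ],
       [ 0.0008, -0.285 ,  0.9585, -0.1426],
       [ 0.    ,  0.    ,  0.    ,  1.    ]])}
```

View pics/side0.png

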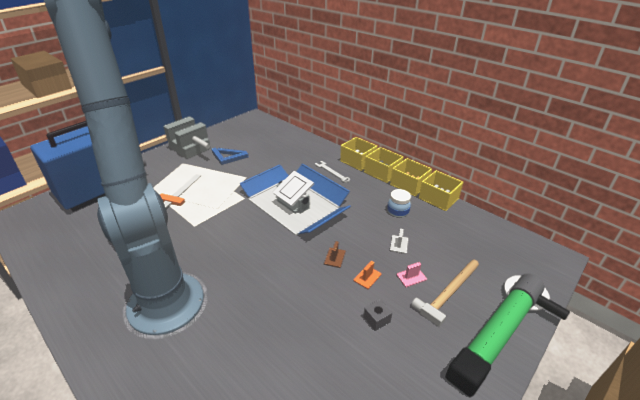

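View pics/top0.png

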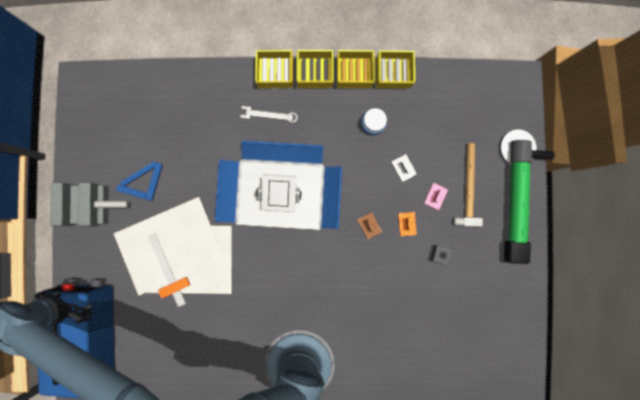

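View pics/wrist0.png

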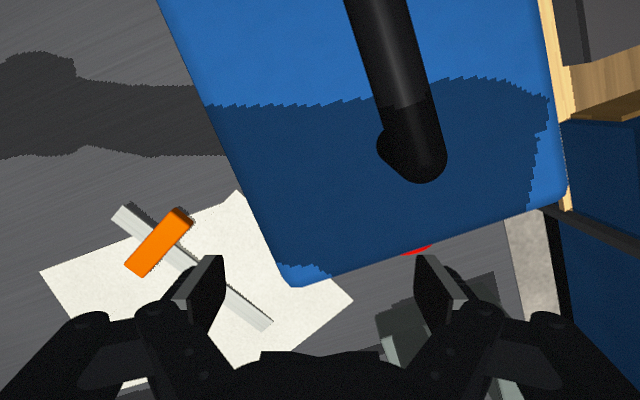

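```bash
cat > h.py <<'E'
import numpy as np,cv2
np.set_printoptions(precision=4,suppress=True)
from rig import r
def K(m):
    f=200/np.tan(np.radians(m['fovy']/2)); return np.array([[f,0,m['cx']],[0,f,m['cy']],[0,0,1.]])
def pose(n,s=None):
    m=r.camera_model(n)
    if n!='wrist': return np.array(m['pose'])
    T=np.eye(4);T[:3,:3]=s['eef_rot'];T[:3,3]=s['tcp_pos'];return T@np.array(m['tool_from_camera'])
def rays(n,px,s=None):
    m=r.camera_model(n);T=pose(n,s)
    u=cv2.undistortPoints(np.array(px,float).reshape(-1,1,2),K(m),np.array(m['D'])).reshape(-1,2)
    d=np.c_[u,np.ones(len(u))]@T[:3,:3].T
    return T[:3,3],d/np.linalg.norm(d,axis=1)[:,None]
def onz(n,px,z,s=None):
    o,d=rays(n,px,s);z=np.broadcast_to(z,len(d));t=(z-o[2])/d[:,2];return o+d*t[:,None]
def tri(obs):  # list of (name,px,s)
    A=np.zeros((3,3));b=np.zeros(3);L=[]
    for n,p,s in obs:
        o,d=rays(n,[p],s);P=np.eye(3)-np.outer(d[0],d[0]);A+=P;b+=P@o;L.append((P,o))
    x=np.linalg.solve(A,b);return x,[np.linalg.norm(P@(x-o)) for P,o in L]
def proj(n,X,s=None):
    m=r.camera_model(n);Ti=np.linalg.inv(pose(n,s))
    p,_=cv2.projectPoints(np.array(X,float).reshape(-1,3),cv2.Rodrigues(Ti[:3,:3])[0],Ti[:3,3],K(m),np.array(m['D']));return p.reshape(-1,2)
def snap(n,name,crop=None,k=1):
    s=r.state();im=r.snapshot(n);cv2.imwrite(f'pics/{name}_raw.png',im[:,:,::-1]);np.save(f'pics/{name}.npy',im)
    c=im if crop is None else im[crop[1]:crop[3],crop[0]:crop[2]]
    cv2.imwrite(f'pics/{name}.png',cv2.resize(c,None,fx=k,fy=k,interpolation=cv2.INTER_CUBIC)[:,:,::-1]);return im,s
E
python3 - <<'E'
import cv2
a=cv2.imread('pics/top0.png');cv2.imwrite('pics/top0c.png',cv2.resize(a[130:240,205:465],None,fx=3,fy=3,interpolation=cv2.INTER_CUBIC))
a=cv2.imread('pics/side0.png');cv2.imwrite('pics/side0c.png',cv2.resize(a[150:300,230:440],None,fx=3.8,fy=3.8,interpolation=cv2.INTER_CUBIC))
E
```

```text
(no output)
```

View pics/top0c.png

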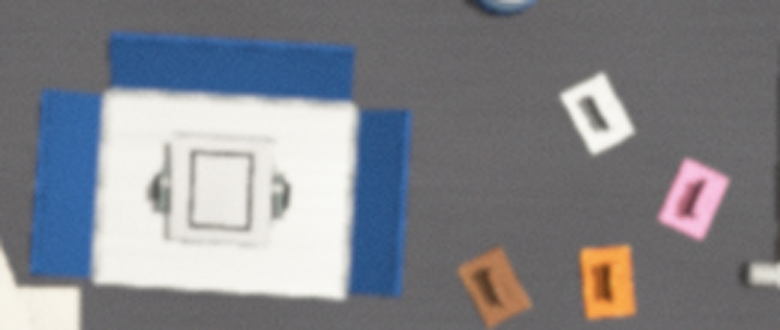

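View pics/side0c.png

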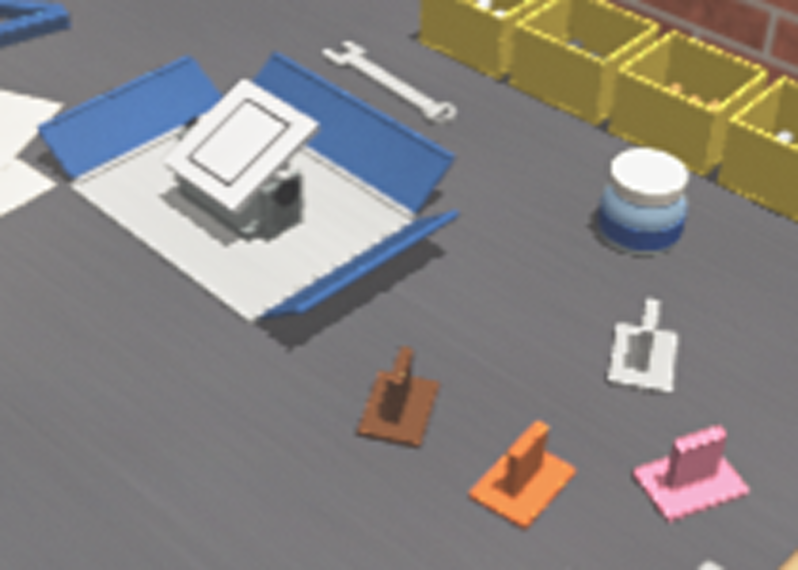

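```bash
cat > m1.py <<'E'
from h import *
im=cv2.imread('pics/top0.png')
px=lambda x,y:(205+x/3-.33,130+y/3-.33)
# tray from white mask
hsv=cv2.cvtColor(im,cv2.COLOR_BGR2HSV)
w=((hsv[...,2]>150)&(hsv[...,1]<60)).astype(np.uint8);w[:, :228]=0;w[:,335:]=0;w[:150]=0;w[240:]=0
c=max(cv2.findContours(w,0,1)[0],key=cv2.contourArea).reshape(-1,2)
P=onz('top',c,.006)[:,:2]
R=cv2.minAreaRect(P.astype(np.float32));print(R)
b=cv2.boxPoints(R);print(b)
# orange
o=((hsv[...,0]>6)&(hsv[...,0]<18)&(hsv[...,1]>170)&(hsv[...,2]>150)).astype(np.uint8);o[:, :390]=0;o[:,430:]=0
c=max(cv2.findContours(o,0,1)[0],key=cv2.contourArea).reshape(-1,2)
P=onz('top',c,.006)[:,:2];print('orange',cv2.minAreaRect(P.astype(np.float32)))
E
python3 m1.py
python3 - <<'E'
from h import *
px=lambda x,y:(205+x/3-.33,130+y/3-.33)
q=[px(92,280),px(105,90),px(355,102),px(346,298)]
C=onz('top',q,.006);print(C,C.mean(0))
# side view corners (crop k3.8, off 230,150)
ps=lambda x,y:(230+x/3.8-.37,150+y/3.8-.37)
print(onz('side',[ps(72,184),ps(252,320),ps(413,213)],.006))
print('cleat top', onz('top',[px(581,250),px(631,247),px(635,314),px(587,318)],.006))
print('cleat side',onz('side',[ps(470,492),ps(524,525),ps(575,468)],.006))
print('lug top tri',tri([('top',px(601,283),None),('side',ps(537,440),None)]))
# panel edges endpoints tri
for n,a,b in [('L near',(32,276),(74,178)),('L edge near',(32,276),(38,130)),('L edge far',(41,91),(186,58)),('F left',(111,36),(275,55)),('F right',(353,48),(452,158)),('R far',(409,112),(457,213)),('R near',(402,296),(265,315))]:
    print(n,tri([('top',px(*a),None),('side',ps(*b),None)]))
E
```

```text
((0.5332611799240112, 0.06058943271636963), (0.2669985294342041, 0.20496393740177155), 86.40045166015625)
[[ 0.4226 -0.0662]
 [ 0.6272 -0.0791]
 [ 0.6439  0.1874]
 [ 0.4394  0.2003]]
orange ((0.4398815631866455, -0.33447426557540894), (0.06283237785100937, 0.045644279569387436), 4.8389153480529785)
[[ 0.4434  0.1979  0.006 ]
 [ 0.6407  0.1854  0.006 ]
 [ 0.6277 -0.0745  0.006 ]
 [ 0.4247 -0.0648  0.006 ]] [0.5341 0.061  0.006 ]
[[ 0.442   0.1973  0.006 ]
 [ 0.4258 -0.0624  0.006 ]
 [ 0.6297 -0.0656  0.006 ]]
cleat top [[ 0.4736 -0.3089  0.006 ]
 [ 0.4766 -0.3615  0.006 ]
 [ 0.4069 -0.3652  0.006 ]
 [ 0.4031 -0.3148  0.006 ]]
cleat side [[ 0.4043 -0.3145  0.006 ]
 [ 0.4067 -0.3628  0.006 ]
 [ 0.4768 -0.3576  0.006 ]]
lug top tri (array([ 0.4455, -0.3303,  0.0404]), [np.float64(0.009006833134610981), np.float64(0.009006833134610913)])
L near (array([ 0.4616,  0.254 , -0.0258]), [np.float64(0.018846285092923985), np.float64(0.01884628509292403)])
L edge near (array([0.4486, 0.2539, 0.0378]), [np.float64(0.0011328338903707073), np.float64(0.0011328338903707595)])
L edge far (array([0.636 , 0.2474, 0.0364]), [np.float64(0.0007137246759497926), np.float64(0.0007137246759499465)])
F left (array([0.6913, 0.1741, 0.0464]), [np.float64(1.1090805965813891e-05), np.float64(1.1090805965853961e-05)])
F right (array([ 0.6779, -0.071 ,  0.046 ]), [np.float64(0.0008896827271402643), np.float64(0.0008896827271404832)])
R far (array([ 0.6132, -0.1281,  0.049 ]), [np.float64(0.000221316038255861), np.float64(0.00022131603825563257)])
R near (array([ 0.4165, -0.1101,  0.0486]), [np.float64(0.015030555153395004), np.float64(0.015030555153394997)])
```

```bash
cat >> h.py <<'E'
C=np.array([.534,.061]);YAW=-.063
def tw(x,y,z): # tray to world
    c,s=np.cos(YAW),np.sin(YAW);return np.array([C[0]+c*x-s*y,C[1]+s*x+c*y,z])
def shift(p,s=None,frm=None,yawx=None):
    """cm shift along tool axes from measured (or frm) pos; yawx: world angle wanted for tool x"""
    s=s or r.state();R=s['eef_rot'];f=s['tcp_pos'] if frm is None else frm
    d=R.T@(np.array(p)-f)*100
    if yawx is None: return d.round(2)
    cur=np.arctan2(R[1,0],R[0,0]);t=-(yawx-cur);t=(t+np.pi)%(2*np.pi)-np.pi
    return d.round(2),round(t,3)
E
python3 - <<'E'
from h import *
px=lambda x,y:(205+x/3-.33,130+y/3-.33)
ps=lambda x,y:(230+x/3.8-.37,150+y/3.8-.37)
for a,b in [((192,150),(241,98)),((254,150),(290,119)),((251,229),(233,184)),((190,226),(191,157))]:
    print(tri([('top',px(*a),None),('side',ps(*b),None)]))
print('wrench',onz('top',[(243,113),(295,118)],.005),'tin',onz('top',[(374,121)],.07), 'magnet',onz('top',[(120,187),(157,165)],.02))
print(tw(0,.223,.231),shift(tw(0,.223,.23),yawx=np.pi+YAW))
E
```

```text
(array([0.5691, 0.09  , 0.0912]), [np.float64(0.0035784833932001607), np.float64(0.0035784833932002284)])
(array([0.5693, 0.0283, 0.0967]), [np.float64(0.002614487624106971), np.float64(0.002614487624106818)])
(array([0.4951, 0.0305, 0.0632]), [np.float64(0.0003998382094026117), np.float64(0.00039983820940276213)])
(array([0.4989, 0.091 , 0.0604]), [np.float64(0.0013528593003719381), np.float64(0.0013528593003718013)])
wrench [[0.7885 0.1765 0.005 ]
 [0.7719 0.0128 0.005 ]] tin [[ 0.7503 -0.227   0.07  ]] magnet [[0.5553 0.5622 0.02  ]
 [0.6238 0.4437 0.02  ]]
[0.548  0.2836 0.231 ] (array([-41.31, -19.09,   0.06]), np.float64(-0.297))
```

Emit:
move_arm(
  motion=[
    [[0,-41.3,-19.1,0,-0.297],[0,-41.3,-19.1,0,-0.297],[0,-41.3,-19.1,0,-0.297],[0,-41.3,-19.1,0,-0.297],[0,-41.3,-19.1,0,-0.297],[0,-41.3,-19.1,0,-0.297],[0,-41.3,-19.1,0,-0.297],[0,-41.3,-19.1,0,-0.297],[0,-41.3,-19.1,0,-0.297],[0,-41.3,-19.1,0,-0.297],[0,-41.3,-19.1,0,-0.297]],
  ],
  grip_force=30,
)

```text
time_s: 1.52
tcp_pos: [0.5462, 0.2872, 0.2311]
eef_rot: [[-0.998, 0.058, -0.001], [0.058, 0.998, 0.001], [0.001, 0.001, -1.0]]
wrist_force: [-0.3, 1.0, 0.6]
finger_gap: -0.0
```

```bash
python3 - <<'E'
from h import *
im,s=snap('wrist','w1');print(s['tcp_pos'],s['wrist_force'])
E
```

```text
[0.5462 0.2872 0.2311] [-0.2597  1.0139  0.6206]
```

View pics/w1.png

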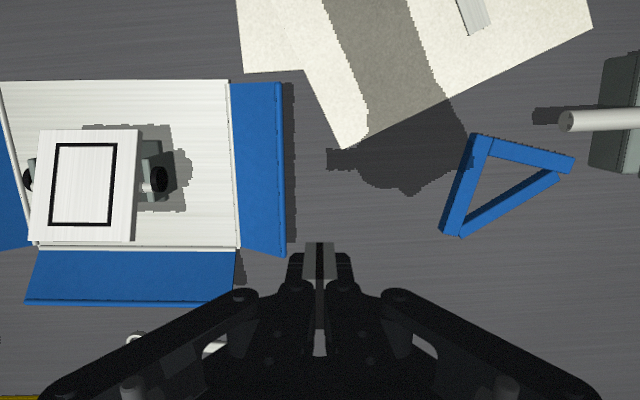

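```bash
python3 - <<'E'
from h import *
s=r.state()
print(onz('wrist',[(230,81),(239,248),(38,246)],.006,s))
print(tw(-.1,.13,.006),tw(.1,.13,.006),tw(.1,-.13,.006))
# panel left edge: corner in plane of constant theta
e=[(281,83),(286,256)]
o,d=rays('wrist',e,s)
for di in d:
    # solve |(y,z)-hinge|=.07 in tray frame
    for t in np.linspace(.1,.6,5001):
        p=o+di*t; yt=(p[:2]-C)@np.array([-np.sin(YAW),np.cos(YAW)])
        if abs(np.hypot(yt-.13,p[2]-.006)-.07)<2e-4 and p[2]>.006 and yt>.13: print(p,np.arctan2(p[2]-.006,yt-.13));break
from itertools import combinations
ol=onz('wrist',[(59,144),(117,145),(110,226),(50,223)],[.062,.062,.09,.09],s);print(ol,ol.mean(0))
E
```

```text
[[ 0.4441  0.1959  0.006 ]
 [ 0.6399  0.1802  0.006 ]
 [ 0.623  -0.0771  0.006 ]]
[0.4424 0.197  0.006 ] [0.642  0.1844 0.006 ] [ 0.6256 -0.075   0.006 ]
[0.4523 0.2549 0.0449] 0.5874138911712913
[0.6354 0.2435 0.0448] 0.5857566607344054
[[0.4948 0.0343 0.062 ]
 [0.4996 0.0921 0.062 ]
 [0.5727 0.0848 0.09  ]
 [0.5663 0.0265 0.09  ]] [0.5333 0.0594 0.076 ]
```

Emit:
move_arm(
  motion=[
    [[0,0,0,6,0],[0,0,0,12,0],[0,0,0,17,0],[0,0,0,20.5,0],[0,0,0,21.1,0],[0,0,0,21.1,0],[0,0,-1.0,21.1,0],[0,0,-1.6,21.1,0],[0,0,-2.0,21.1,0],[0,0,-2.2,21.1,0]],
  ],
)

```text
time_s: 2.82
tcp_pos: [0.5478, 0.2636, 0.0214]
eef_rot: [[-0.998, 0.063, 0.003], [0.063, 0.998, 0.003], [-0.002, 0.003, -1.0]]
wrist_force: [1.2, 3.2, 0.6]
finger_gap: -0.0003
```

Emit:
move_arm(
  motion=[
    [[0,0,-0.3,-0.6,0],[0,0,-0.6,-1.2,0],[0,0,-1.1,-1.7,0],[0,0,-1.6,-2.2,0],[0,0,-2.1,-2.6,0],[0,0,-2.7,-2.9,0],[0,0,-3.3,-3.1,0],[0,0,-3.9,-3.3,0],[0,0,-4.5,-3.4,0],[0,0,-5.0,-3.4,0],[0,0,-5.0,-3.4,0]],
  ],
)

```text
time_s: 4.2
tcp_pos: [0.5447, 0.2133, 0.0561]
eef_rot: [[-0.998, 0.063, 0.002], [0.063, 0.998, 0.002], [-0.002, 0.002, -1.0]]
wrist_force: [0.9, 4.5, 3.7]
finger_gap: 0.0001
```

```bash
python3 - <<'E'
from h import *
im,s=snap('side','s2',(230,130,390,250),5);print(s['tcp_pos'],s['wrist_force'])
snap('wrist','w2')
E
```

```text
[0.5447 0.2133 0.0561] [0.8596 4.5311 3.7247]
```

View pics/s2.png

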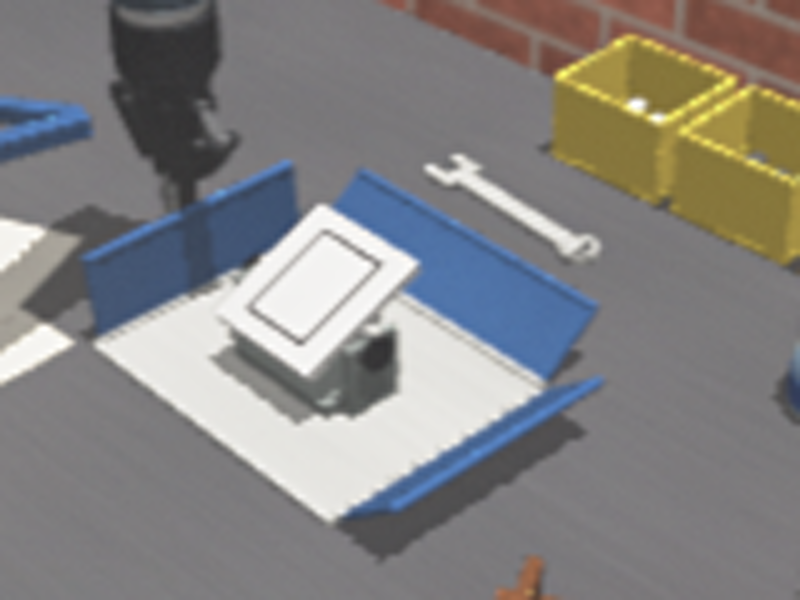

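View pics/w2.png

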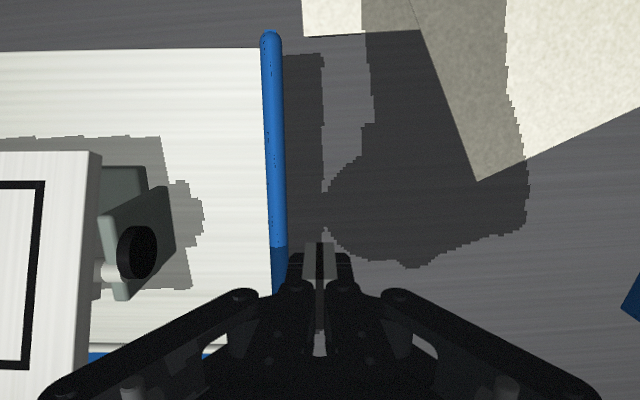

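Emit:
move_arm(
  motion=[
    [[0,0,-0.3,0,0],[0,0,-0.6,0,0],[0,0,-0.9,0,0],[0,0,-0.9,0,0]],
  ],
)

```text
time_s: 4.8
tcp_pos: [0.5436, 0.2059, 0.0546]
eef_rot: [[-0.998, 0.062, 0.002], [0.062, 0.998, 0.003], [-0.002, 0.003, -1.0]]
wrist_force: [0.7, 6.7, 1.8]
finger_gap: -0.0001
```

```bash
cat > ang.py <<'E'
from h import *
def ang(px,sgn,s,rad=.066):
    o,d=rays('wrist',[px],s);d=d[0];ey=np.array([-np.sin(YAW),np.cos(YAW)])
    best=[]
    ts=np.linspace(.05,.8,20001);p=o+d*ts[:,None]
    y=sgn*((p[:,:2]-C)@ey)-.13;f=np.hypot(y,p[:,2]-.006)-rad
    i=np.where(f[:-1]*f[1:]<0)[0]
    for k in i: print(p[k],'theta',np.arctan2(p[k,2]-.006,y[k]))
E
python3 - <<'E'
from ang import *
s=r.state();print(s['tcp_pos'],s['wrist_force']); snap('wrist','w3')
E
```

```text
[0.5436 0.2059 0.0546] [0.7448 6.6507 1.7549]
```

View pics/w3.png

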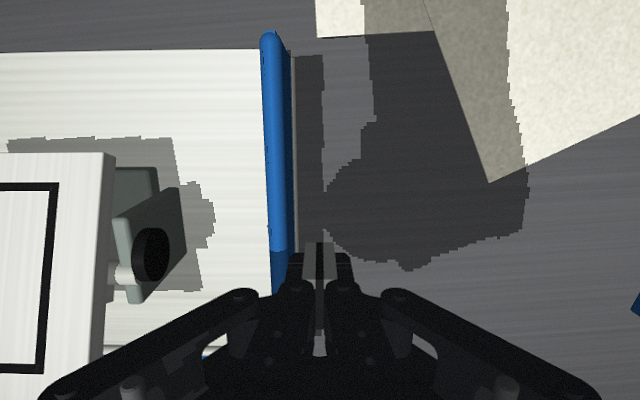

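```bash
python3 - <<'E'
from ang import *
s=r.state()
ang((270,40),1,s); ang((279,240),1,s)
ang((262,40),1,s,.066)
E
```

```text
[0.4488 0.1939 0.072 ] theta 1.6121236217808774
[ 0.425   0.1777 -0.0568] theta -1.8850068480374156
[0.5256 0.1896 0.072 ] theta 1.6039411374554238
[ 0.5809  0.1689 -0.0571] theta -1.8683896598387726
[0.4486 0.191  0.0718] theta 1.655769162436673
[ 0.425   0.1722 -0.0547] theta -1.9731153786254643
```

Emit:
move_arm(
  motion=[
    [[0,0,-0.3,0,0],[0,0,-0.4,0,0],[0,0,2,0,0],[0,0,2,-5,0],[0,0,2,-10,0],[0,0,0,-14.5,0],[0,0,-6,-14.5,0],[0,0,-12,-14.5,0],[0,0,-18,-14.5,0],[0,0,-24,-14.5,0],[0,0,-30,-14.5,0],[0,0,-36,-14.5,0],[0,0,-37.2,-14.5,0],[0,0,-37.2,-14.5,0],[0,0,-37.2,-9,0],[0,0,-37.2,-4,0],[0,0,-37.2,1,0],[0,0,-37.2,3,0],[0,0,-37.2,3,0]],
  ],
)

```text
time_s: 7.22
tcp_pos: [0.5185, -0.1662, 0.0229]
eef_rot: [[-0.998, 0.061, -0.004], [0.061, 0.998, 0.001], [0.004, 0.001, -1.0]]
wrist_force: [0.1, 0.2, 0.7]
finger_gap: 0.0004
```

```bash
python3 - <<'E'
from ang import *
im,s=snap('side','s4',(230,130,390,250),5);print(s['tcp_pos'],s['wrist_force'])
p=s['tcp_pos'][:2]-C;print('tray',p@[np.cos(YAW),np.sin(YAW)],p@[-np.sin(YAW),np.cos(YAW)])
snap('wrist','w4')
E
```

```text
[ 0.5185 -0.1662  0.0229] [0.1397 0.2309 0.7396]
tray -0.001213835090120942 -0.22773957945081644
```

View pics/s4.png

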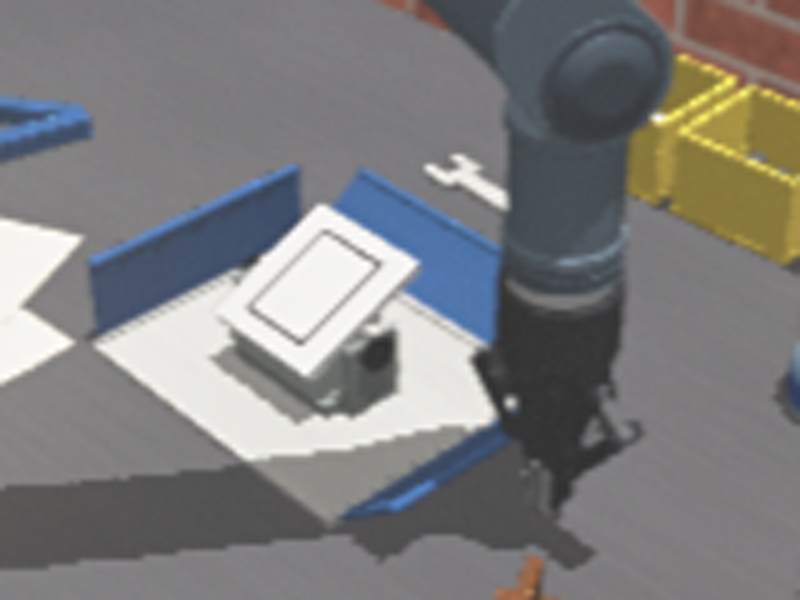

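View pics/w4.png

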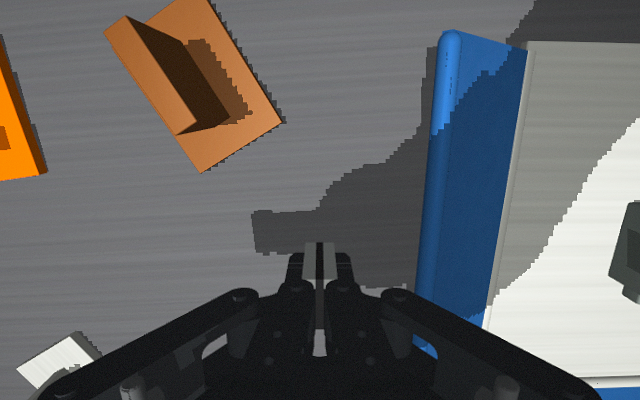

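```bash
python3 - <<'E'
from ang import *
s=r.state()
ang((447,50),-1,s);ang((430,200),-1,s)
E
```

```text
[ 0.4337 -0.117   0.044 ] theta 0.6130215073503898
[ 0.4207 -0.0789 -0.0578] theta -1.3138505397620328
[ 0.4895 -0.1211  0.0432] theta 0.598287492136619
[ 0.5217 -0.087  -0.0573] theta -1.2871982789547283
```

Emit:
move_arm(
  motion=[
    [[0,0,1.2,0,0],[0,0,2.1,0,0],[0,0,2.6,-0.2,0],[0,0,2.9,-0.6,0],[0,0,3.3,-1.2,0],[0,0,3.8,-1.7,0],[0,0,4.3,-2.1,0],[0,0,4.9,-2.5,0],[0,0,5.5,-2.8,0],[0,0,6.1,-3.0,0],[0,0,6.7,-3.1,0],[0,0,7.3,-3.1,0],[0,0,7.9,-3.1,0],[0,0,8.3,-3.1,0],[0,0,8.3,-3.1,0]],
  ],
)

```text
time_s: 9.2
tcp_pos: [0.5261, -0.0883, 0.0567]
eef_rot: [[-0.998, 0.065, 0.003], [0.065, 0.998, -0.004], [-0.003, -0.003, -1.0]]
wrist_force: [-0.2, -7.6, 5.2]
finger_gap: 0.0002
```

```bash
python3 - <<'E'
from ang import *
im,s=snap('wrist','w5');print(s['tcp_pos'],s['wrist_force'])
E
```

```text
[ 0.5261 -0.0883  0.0567] [-0.1856 -7.5981  5.2165]
```

View pics/w5.png

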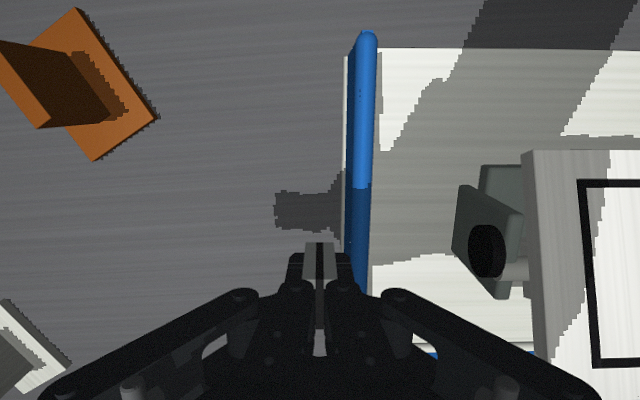

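Emit:
move_arm(
  motion=[
    [[0,0,0.3,0,0],[0,0,0.6,0,0],[0,0,0.6,0,0],[0,0,-2,0,0],[0,0,-2,-5,0],[0,0,-2,-10,0],[0,-3,0,-14.5,0],[0,-7,4,-14.5,0],[0,-12,8,-14.5,0],[0,-16,12,-14.5,0],[0,-19.3,15,-14.5,0],[0,-19.3,15,-14.5,0],[0,-19.3,15,-9,0],[0,-19.3,15,-4,0],[0,-19.3,15,1,0],[0,-19.3,15,3.2,0],[0,-19.3,15,3.2,0]],
  ],
)

```text
time_s: 11.38
tcp_pos: [0.7248, 0.0528, 0.0214]
eef_rot: [[-0.998, 0.063, -0.005], [0.063, 0.998, 0.0], [0.005, -0.0, -1.0]]
wrist_force: [0.9, 0.5, -0.5]
finger_gap: 0.0003
```

```bash
python3 - <<'E'
from ang import *
im,s=snap('side','s6',(230,130,390,250),5);print(s['tcp_pos'],s['wrist_force'])
p=s['tcp_pos'][:2]-C;print('tray',p@[np.cos(YAW),np.sin(YAW)],p@[-np.sin(YAW),np.cos(YAW)])
snap('wrist','w6')
E
```

```text
[0.7248 0.0528 0.0214] [ 0.9038  0.5162 -0.4548]
tray 0.1909689435229215 0.0038289237861451357
```

View pics/s6.png

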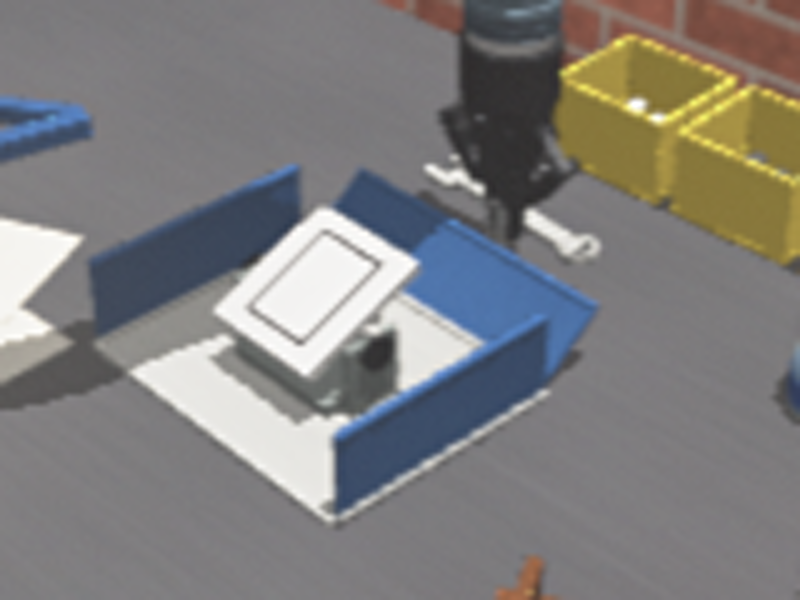

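View pics/w6.png

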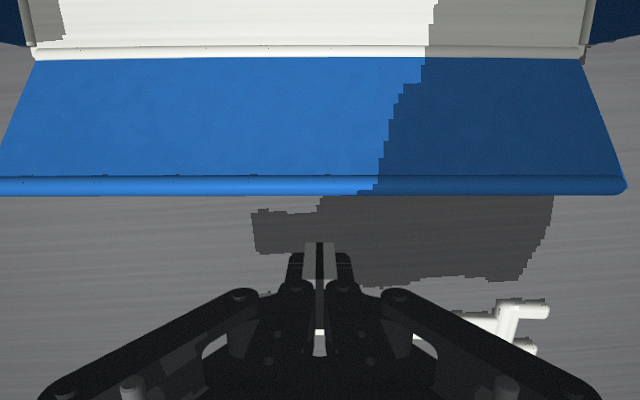

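Emit:
move_arm(
  motion=[
    [[0,1.2,0,0,0],[0,2.0,0,0,0],[0,2.4,0,-0.3,0],[0,2.8,0,-0.9,0],[0,3.3,0,-1.5,0],[0,3.8,0,-2.0,0],[0,4.4,0,-2.4,0],[0,5.0,0,-2.8,0],[0,5.6,0,-3.0,0],[0,6.2,0,-3.2,0],[0,6.8,0,-3.3,0],[0,7.3,0,-3.3,0],[0,7.7,0,-3.3,0],[0,7.7,0,-3.3,0]],
  ],
)

```text
time_s: 13.22
tcp_pos: [0.6522, 0.0573, 0.0584]
eef_rot: [[-0.998, 0.063, 0.005], [0.063, 0.998, 0.0], [-0.005, 0.001, -1.0]]
wrist_force: [4.1, -0.6, 2.8]
finger_gap: 0.0004
```

```bash
python3 - <<'E'
from ang import *
im,s=snap('side','s7',(230,130,390,250),5);print(s['tcp_pos'],s['wrist_force'])
p=s['tcp_pos'][:2]-C;print('tray',p@[np.cos(YAW),np.sin(YAW)],p@[-np.sin(YAW),np.cos(YAW)])
E
```

```text
[0.6522 0.0573 0.0584] [ 4.0683 -0.5644  2.804 ]
tray 0.11820435365184837 0.0037923334143722194
```

View pics/s7.png

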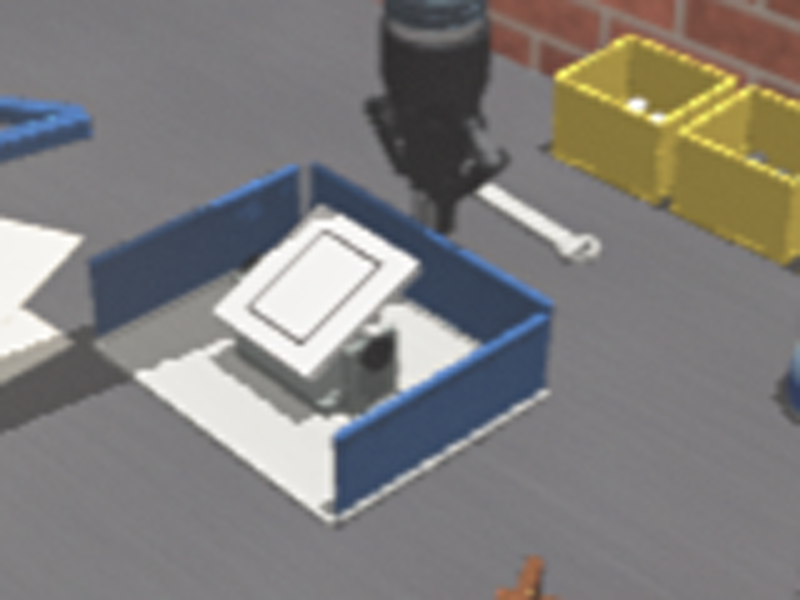

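Emit:
move_arm(
  motion=[
    [[0,0.3,0,0,0],[0,0.6,0,0,0],[0,0.8,0,0,0],[0,0.8,0,0,0]],
  ],
)

```text
time_s: 13.78
tcp_pos: [0.647, 0.0576, 0.057]
eef_rot: [[-0.998, 0.063, 0.011], [0.063, 0.998, -0.001], [-0.011, 0.0, -1.0]]
wrist_force: [13.2, -0.1, -2.9]
finger_gap: -0.0
```

Emit:
move_arm(
  motion=[
    [[0,-2.5,0,0,0],[0,-2.5,0,-5,0],[0,-2.5,0,-11,0],[0,-2.5,0,-16,0],[4,-1,-5,-16,0],[8.5,2,-10,-16,0],[8.5,4,-15,-16,0],[8.5,6,-20,-16,-0.133],[8.5,8,-26,-16,-0.133],[8.5,10,-32,-16,-0.133],[8.5,12,-38,-16,-0.133],[8.5,12,-40.3,-16,-0.133],[8.5,12,-40.3,-16,-0.133],[8.5,12,-40.3,-16,-0.133]],
  ],
)

```text
time_s: 15.52
tcp_pos: [0.4964, -0.3334, 0.2143]
eef_rot: [[-0.997, -0.073, -0.004], [-0.073, 0.997, 0.004], [0.004, 0.005, -1.0]]
wrist_force: [0.3, -0.1, 0.0]
finger_gap: 0.0851
```

```bash
python3 - <<'E'
from ang import *
im,s=snap('side','s8',(230,130,390,250),5);print(s['tcp_pos'],s['wrist_force'])
snap('wrist','w8')
E
```

```text
[ 0.4964 -0.3334  0.2143] [ 0.2841 -0.1425  0.0228]
```

View pics/s8.png

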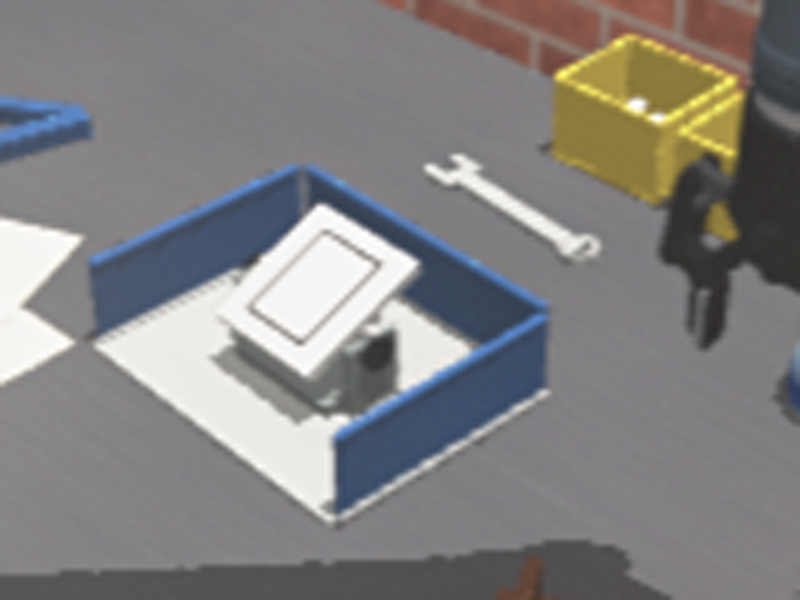

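View pics/w8.png

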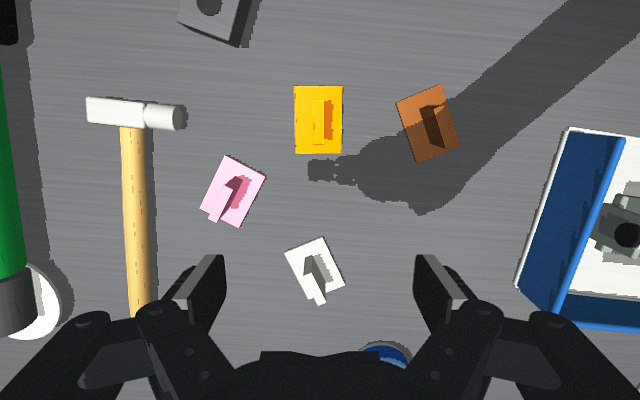

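```bash
python3 - <<'E'
from h import *
s=r.state()
im=cv2.imread('pics/w8_raw.png');cv2.imwrite('pics/w8c.png',cv2.resize(im[70:170,260:470],None,fx=3.7,fy=3.7,interpolation=cv2.INTER_CUBIC))
h=cv2.cvtColor(im,cv2.COLOR_BGR2HSV);print(h[100,300],h[100,405])
o=((h[...,0]>8)&(h[...,0]<30)&(h[...,1]>150)&(h[...,2]>190)).astype(np.uint8)
o[:, :285]=0;o[:,355:]=0;o[180:]=0
c=max(cv2.findContours(o,0,1)[0],key=cv2.contourArea);print(cv2.boundingRect(c))
P=onz('wrist',c.reshape(-1,2),.006,s)[:,:2];R=cv2.minAreaRect(P.astype(np.float32));print(R,cv2.boxPoints(R))
print(onz('wrist',[(294,87),(342,86),(343,153),(295,153)],.006,s))
# lug top
print(onz('wrist',[(315,101),(324,101),(324,140),(315,140)],.051,s))
E
```

```text
[ 24 231 255] [ 14 169 207]
(294, 86, 49, 68)
((0.4416206479072571, -0.33903980255126953), (0.06949400901794434, 0.05028558522462845), 4.264670372009277) [[ 0.4051 -0.3166]
 [ 0.4088 -0.3667]
 [ 0.4781 -0.3615]
 [ 0.4744 -0.3114]]
[[ 0.4098 -0.3661  0.006 ]
 [ 0.4052 -0.3166  0.006 ]
 [ 0.4742 -0.3091  0.006 ]
 [ 0.4781 -0.3615  0.006 ]]
[[ 0.4227 -0.3429  0.051 ]
 [ 0.4221 -0.3347  0.051 ]
 [ 0.4572 -0.332   0.051 ]
 [ 0.4579 -0.3405  0.051 ]]
```

View pics/w8c.png

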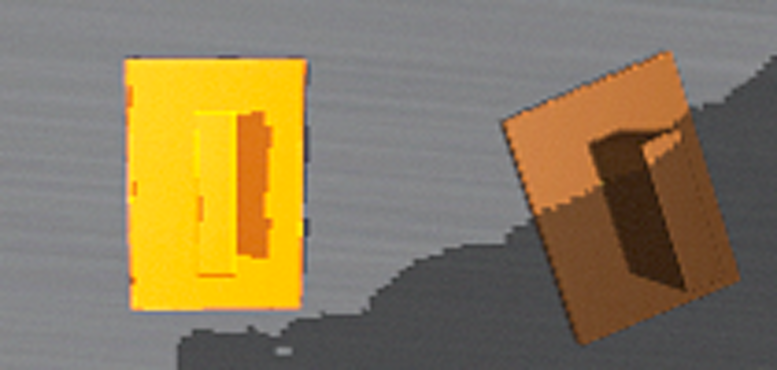

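Emit:
move_arm(
  motion=[
    [[8.5,5.5,-0.2,0,0],[8.5,5.5,-0.2,5,0],[8.5,5.5,-0.2,10,0],[8.5,5.5,-0.2,14,0],[8.5,5.5,-0.2,17.5,0],[8.5,5.5,-0.2,19.5,0],[8.5,5.5,-0.2,19.8,0],[8.5,5.5,-0.2,19.8,0]],
  ],
  grip_force=20,
)

```text
time_s: 16.62
tcp_pos: [0.4434, -0.3429, 0.0192]
eef_rot: [[-0.997, -0.071, 0.001], [-0.071, 0.997, -0.001], [-0.001, -0.001, -1.0]]
wrist_force: [-0.1, -0.6, 0.2]
finger_gap: 0.085
```

```bash
python3 - <<'E'
from h import *
im,s=snap('wrist','w9');print(s['tcp_pos'],s['wrist_force'])
E
```

```text
[ 0.4434 -0.3429  0.0192] [-0.11   -0.6452  0.1847]
```

View pics/w9.png

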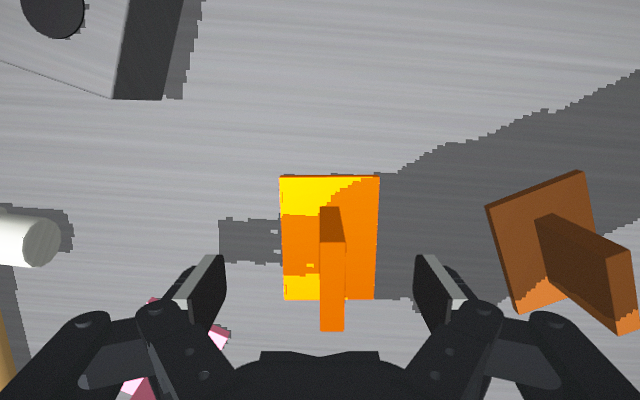

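Emit:
move_arm(
  motion=[
    [[8.5,0.2,0.4,0.3,0],[6,0.2,0.4,0.3,0],[4,0.2,0.4,0.3,0],[2,0.2,0.4,0.3,0],[1,0.2,0.4,0.3,0],[0,0.2,0.4,0.3,0],[0,0.2,0.4,0.3,0],[0,0.2,0.4,0.3,0],[0,0.2,0.4,0.3,0]],
  ],
  grip_force=20,
)

```text
time_s: 17.8
tcp_pos: [0.4401, -0.3388, 0.0153]
eef_rot: [[-0.998, -0.07, -0.0], [-0.07, 0.998, 0.0], [0.0, 0.0, -1.0]]
wrist_force: [-0.1, 0.2, 1.4]
finger_gap: 0.0096
```

Emit:
move_arm(
  motion=[
    [[0,0,0,-3,0],[0,0,0,-6,0],[0,0,0,-11,0],[0,0,0,-16,0],[0,-2,4,-20,0],[0,-4.5,9,-23.5,0],[0,-7,14,-23.5,0],[0,-9.5,19,-23.5,0],[0,-12,24,-23.5,0.07],[0,-14.5,29,-23.5,0.133],[0,-17,34,-23.5,0.133],[0,-19.1,38.3,-23.5,0.133],[0,-19.1,38.3,-23.5,0.133],[0,-19.1,38.3,-23.5,0.133]],
  ],
)

```text
time_s: 19.55
tcp_pos: [0.6027, 0.056, 0.2487]
eef_rot: [[-0.998, 0.062, -0.003], [0.062, 0.998, -0.002], [0.003, -0.002, -1.0]]
wrist_force: [0.6, -0.8, -3.3]
finger_gap: 0.0098
```

```bash
python3 - <<'E'
from h import *
im,s=snap('wrist','w10');print(s['tcp_pos'],s['wrist_force'],s['eef_rot'])
np.savez('pics/w10s.npz',tcp_pos=s['tcp_pos'],eef_rot=s['eef_rot'])
im,s=snap('side','s10')
E
```

```text
[0.6027 0.056  0.2487] [ 0.6273 -0.7856 -3.2589] [[-0.998   0.0624 -0.0028]
 [ 0.0624  0.998  -0.0018]
 [ 0.0027 -0.002  -1.    ]]
```

View pics/w10.png

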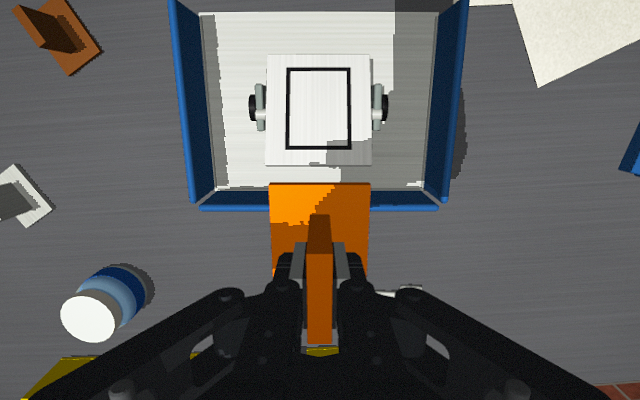

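View pics/s10.png

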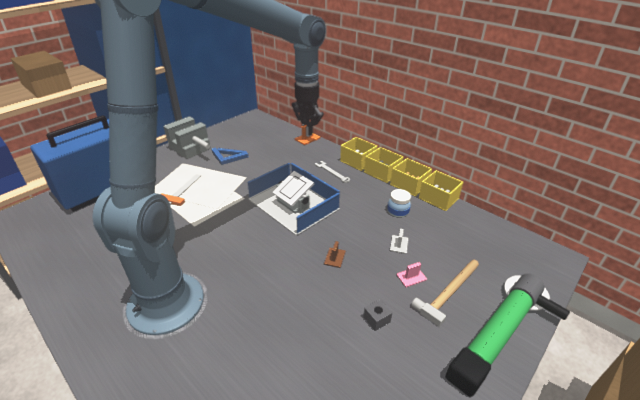

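```bash
cat > st.py <<'E'
from h import *
from scipy.optimize import least_squares
def corners(f,roi):
    g=cv2.imread(f,0);x0,y0,x1,y1=roi;m=np.zeros_like(g);m[y0:y1,x0:x1]=(g[y0:y1,x0:x1]<70)*255
    cs=[c for c in cv2.findContours(m,cv2.RETR_CCOMP,cv2.CHAIN_APPROX_NONE)]
    cont,hier=cs
    out=max(cont,key=lambda c:cv2.boundingRect(c)[2]*cv2.boundingRect(c)[3])
    pts=out.reshape(-1,2).astype(float)
    q=cv2.approxPolyDP(out,8,True).reshape(-1,2).astype(float);print(len(q))
    # fit lines per side
    o=[]
    L=[]
    for i in range(4):
        a,b=q[i],q[(i+1)%4];d=(b-a)/np.linalg.norm(b-a);t=(pts-a)@d;n=np.abs((pts-a)@[-d[1],d[0]])
        s=pts[(n<2.5)&(t>6)&(t<np.linalg.norm(b-a)-6)]
        v=cv2.fitLine(s.astype(np.float32),cv2.DIST_HUBER,0,.01,.01).ravel();L.append(v)
    for i in range(4):
        l1,l2=L[i-1],L[i];A=np.array([[l1[0],-l2[0]],[l1[1],-l2[1]]]);t=np.linalg.solve(A,l2[2:]-l1[2:]);o.append(l1[2:]+t[0]*l1[:2])
    o=np.array(o);c=o.mean(0)
    return np.array(sorted(o,key=lambda p:np.arctan2(*(p-c)[::-1])))
s1=dict(tcp_pos=np.array([.5462,.2872,.2311]),eef_rot=np.array([[-.998,.058,-.001],[.058,.998,.001],[.001,.001,-1.]]))
s1['eef_rot']=np.linalg.svd(s1['eef_rot'])[0]@np.linalg.svd(s1['eef_rot'])[2]
z=np.load('pics/w10s.npz');s2=dict(z)
a=corners('pics/w1_raw.png',(44,136,125,232));b=corners('pics/w10_raw.png',(280,60,357,155))
print(a,b)
X=[]
for p,q in zip(a,b):
    x,e=tri([('wrist',p,s1),('wrist',q,s2)]);X.append(x);print(x,e)
X=np.array(X)
c=X.mean(0);up=(X[2]+X[3]-X[0]-X[1])/2;wd=(X[1]+X[2]-X[0]-X[3])/2
print('centre',c,'len',np.linalg.norm(up),np.linalg.norm(wd),'tilt',np.degrees(np.arctan2(up[2],np.hypot(*up[:2]))),'yaw',np.arctan2(up[1],up[0]),'ylevel',wd)
E
python3 st.py
python3 - <<'E'
import sys
exec(open('st.py').read().split("X=[]")[0])
# PnP from w10 
obj=np.array([[-39,-29,0],[-39,29,0],[39,29,0],[39,-29,0]])/1000
for nm,p,s in (('w1',a,s1),('w10',b,s2)):
  m=r.camera_model('wrist')
  n,rv,tv,er=cv2.solvePnPGeneric(obj,p,K(m),np.array(m['D']),flags=cv2.SOLVEPNP_IPPE)
  for R,t,e in zip(rv,tv,er):
    T=pose('wrist',s);Rw=T[:3,:3]@cv2.Rodrigues(R)[0];cw=T[:3,:3]@t.ravel()+T[:3,3]
    print(nm,cw,'tilt',np.degrees(np.arcsin(Rw[2,0])),'y tilt',np.degrees(np.arcsin(Rw[2,1])),'yaw',np.arctan2(Rw[1,0],Rw[0,0]),e)
E
```

```text
4
4
[[ 55.9825 143.    ]
 [116.5906 143.    ]
 [109.6413 225.    ]
 [ 47.8704 225.    ]] [[286.      68.    ]
 [348.6989  68.    ]
 [350.4253 149.2794]
 [286.     147.4748]]
[0.494  0.0297 0.059 ] [np.float64(0.0004546456502902985), np.float64(0.0004546456502903186)]
[0.498  0.0902 0.058 ] [np.float64(0.0002679277895561756), np.float64(0.00026792778955634744)]
[0.5717 0.086  0.0908] [np.float64(0.000654537956805243), np.float64(0.0006545379568051029)]
[0.5669 0.0267 0.0925] [np.float64(0.00021034288335648992), np.float64(0.00021034288335666998)]
centre [0.5326 0.0582 0.0751] len 0.08056657633161686 0.06009004481714917 tilt 24.29432696176628 yaw -0.04947965453080028 ylevel [ 0.0044  0.0599 -0.0013]
4
4
[[ 55.9825 143.    ]
 [116.5906 143.    ]
 [109.6413 225.    ]
 [ 47.8704 225.    ]] [[286.      68.    ]
 [348.6989  68.    ]
 [350.4253 149.2794]
 [286.     147.4748]]
w1 [0.5306 0.0654 0.0845] tilt 23.716768449346745 y tilt -1.4829325410303247 yaw -0.05658486039374504 [0.1405]
w1 [0.5319 0.0678 0.0847] tilt 10.197918060155441 y tilt -67.49016323436823 yaw -0.23311205554594908 [2.6123]
w10 [0.5328 0.0584 0.087 ] tilt 25.272182340391833 y tilt -3.276069619100361 yaw -0.050645865627889815 [0.508]
w10 [0.5366 0.058  0.0886] tilt -24.723705500124353 y tilt 2.340572773956504 yaw -0.058363317055027265 [2.272]
```

Emit:
move_arm(
  motion=[
    [[0,3,-0.2,0,0],[0,6,-0.2,2,0],[0,7.3,-0.2,5,0],[0,7.3,-0.2,9,0],[0,7.3,-0.2,12,0],[0,7.3,-0.2,12.4,0],[0,7.3,-0.2,12.4,0],[0,7.3,-0.2,12.4,0]],
  ],
)

```text
time_s: 20.65
tcp_pos: [0.5324, 0.0591, 0.1281]
eef_rot: [[-0.998, 0.064, 0.004], [0.064, 0.998, 0.001], [-0.003, 0.001, -1.0]]
wrist_force: [-0.6, -0.3, -3.1]
finger_gap: 0.0096
```

```bash
python3 - <<'E'
from h import *
im,s=snap('side','s11',(250,140,370,230),6.5);print(s['tcp_pos'],s['wrist_force'])
p=s['tcp_pos'][:2]-[.533,.0585];print(p@[np.cos(.06),-np.sin(.06)],p@[np.sin(.06),np.cos(.06)])
E
```

```text
[0.5324 0.0591 0.1281] [-0.618  -0.3214 -3.0982]
-0.0006085760489580441 0.0005258158337482739
```

View pics/s11.png

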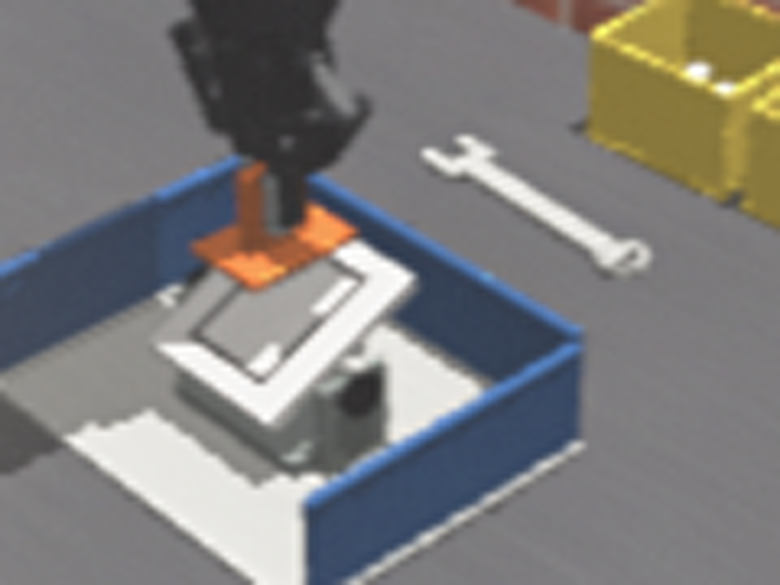

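Emit:
move_arm(
  motion=[
    [[0,0,0,0.6,0],[0,0,0,1.2,0],[0,0,0,1.7,0],[0,0,0,2.0,0],[0,0,0,2.0,0],[0,0,0,2.0,0]],
  ],
)

```text
time_s: 21.45
tcp_pos: [0.5309, 0.0592, 0.1063]
eef_rot: [[-0.998, 0.063, 0.0], [0.063, 0.998, -0.0], [-0.0, 0.0, -1.0]]
wrist_force: [0.4, -0.4, -1.9]
finger_gap: 0.0097
```

Emit:
move_arm(
  motion=[
    [[0,0.22,0,0.26,0],[0,0.44,0,0.52,0],[0,0.62,0,0.8,0],[0,0.81,0,1.1,0],[0,0.81,0,1.1,0]],
  ],
)

```text
time_s: 22.08
tcp_pos: [0.5242, 0.0598, 0.0973]
eef_rot: [[-0.998, 0.063, 0.003], [0.063, 0.998, 0.001], [-0.003, 0.001, -1.0]]
wrist_force: [-1.9, -0.6, 6.6]
finger_gap: 0.0099
```

```bash
python3 - <<'E'
from h import *
im,s=snap('side','s12',(250,140,370,230),6.5);print(s['tcp_pos'],s['wrist_force'],s['wrist_torque'])
E
```

```text
[0.5242 0.0598 0.0973] [-1.931  -0.6007  6.6202] [-0.1677  0.2021 -0.0032]
```

View pics/s12.png

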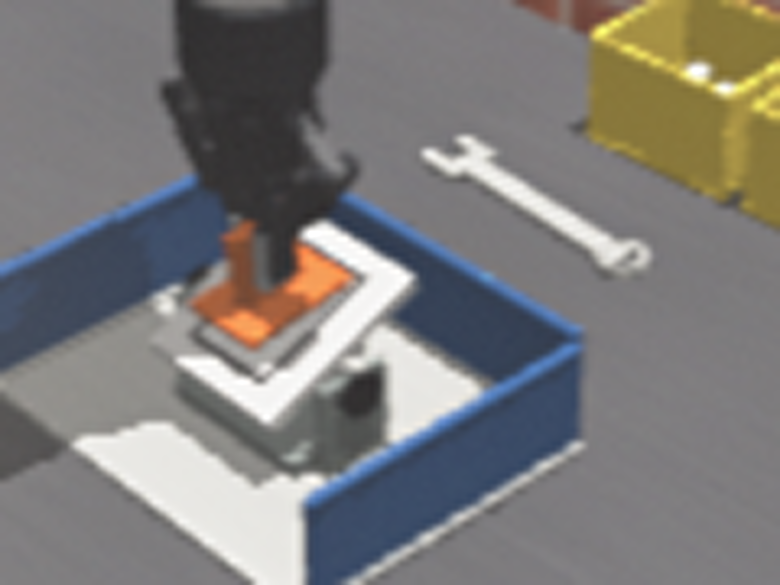

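Emit:
move_arm(
  motion=[
    [[0,0.15,0,0.3,0],[0,0.3,0,0.6,0],[0,0.4,0,0.9,0],[0,0.4,0,0.9,0],[0,0.4,0,0.9,0]],
  ],
)

```text
time_s: 22.75
tcp_pos: [0.5194, 0.0601, 0.0878]
eef_rot: [[-0.998, 0.063, 0.001], [0.063, 0.998, 0.001], [-0.001, 0.001, -1.0]]
wrist_force: [-2.4, -0.9, 5.4]
finger_gap: 0.0094
```

```bash
python3 - <<'E'
from h import *
im,s=snap('side','s13',(250,140,370,230),6.5);print(s['tcp_pos'],s['wrist_force'],s['wrist_torque'])
snap('wrist','w13')
E
```

```text
[0.5194 0.0601 0.0878] [-2.4282 -0.8819  5.4401] [-0.1093  0.202  -0.0457]
```

View pics/s13.png

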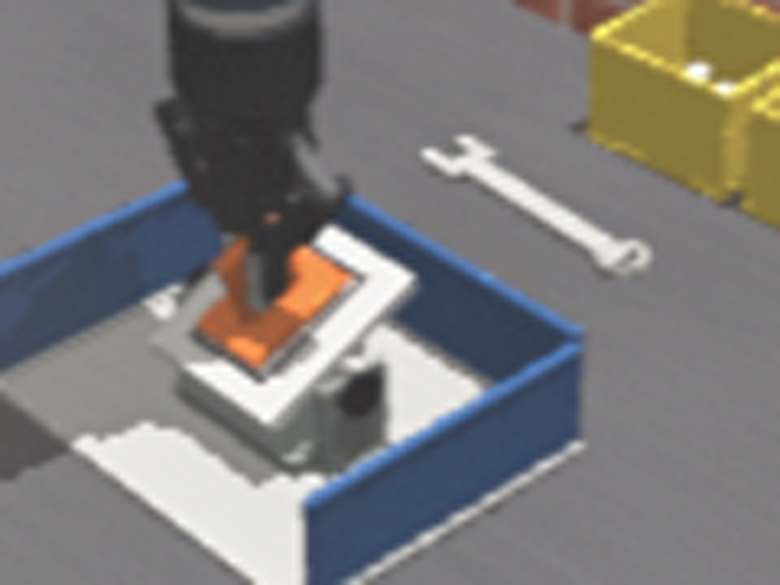

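View pics/w13.png

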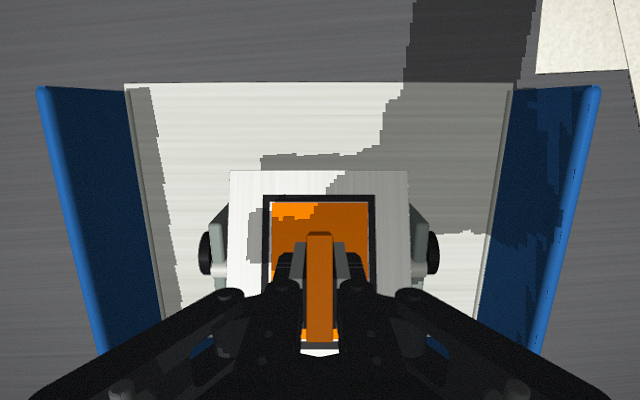

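Emit:
move_arm(
  motion=[
    [[0,-0.08,0,0.18,0],[0,-0.16,0,0.37,0],[0,-0.16,0,0.37,0],[0,-0.16,0,0.37,0],[0,-0.16,0,0.37,0]],
  ],
)

```text
time_s: 23.48
tcp_pos: [0.5186, 0.0602, 0.085]
eef_rot: [[-0.998, 0.063, -0.005], [0.063, 0.998, 0.001], [0.005, 0.001, -1.0]]
wrist_force: [-10.2, -0.8, 17.4]
finger_gap: 0.0097
```

```bash
cat > f.py <<'E'
from h import *
s=r.state();F=s['wrist_force']+np.array([0,0,3.1]);a=np.radians(24.2)
t=np.array([np.cos(.06),-np.sin(.06)]);fx=F[:2]@t
print(s['time_s'],s['tcp_pos'],F,'normal',-fx*np.sin(a)+F[2]*np.cos(a),'upslope',fx*np.cos(a)+F[2]*np.sin(a),s['wrist_torque'],s['finger_gap'])
E
python3 f.py; python3 - <<'E'
from h import *
snap('wrist','w14',(200,130,440,350),3)
snap('side','s14',(265,150,325,210),10)
E
```

```text
23.475 [0.5186 0.0602 0.085 ] [-10.2492  -0.8213  20.4527] normal 22.828921123703243 upslope -0.902699585884621 [-0.2103  1.9047 -0.0434] 0.009714933608573959
```

View pics/w14.png

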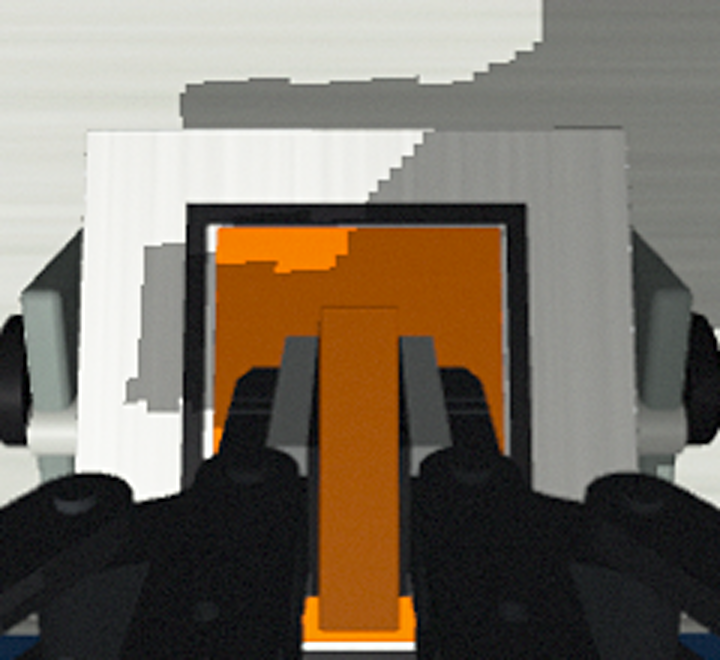

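View pics/s14.png

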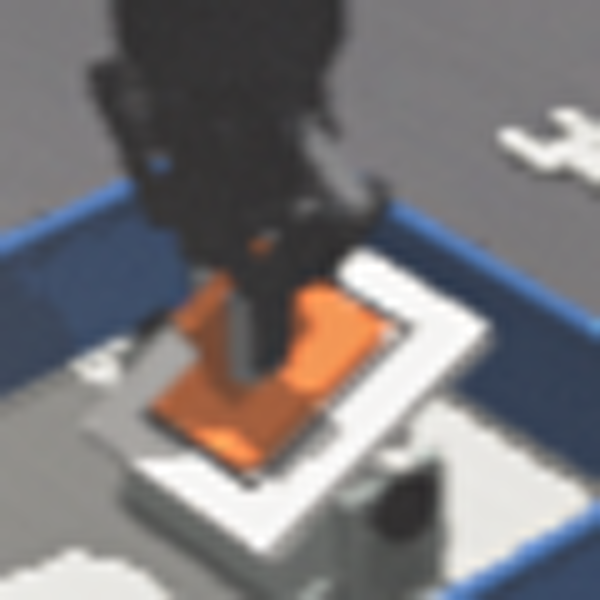

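Emit:
move_arm(
  motion=[
    [[0,0.06,0,-0.13,0],[0,0.11,0,-0.25,0],[0,0.11,0,-0.25,0],[0,0.11,0,-0.25,0],[0,0.11,0,-0.25,0],[0,0.11,0,-0.25,0]],
  ],
)

```text
time_s: 24.32
tcp_pos: [0.5187, 0.0601, 0.0851]
eef_rot: [[-0.998, 0.063, -0.001], [0.063, 0.998, 0.0], [0.001, 0.0, -1.0]]
wrist_force: [-4.3, 1.2, 5.1]
finger_gap: 0.0097
```

```bash
python3 f.py
```

```text
24.325 [0.5187 0.0601 0.0851] [-4.2563  1.1975  8.241 ] normal 9.287793958221563 upslope -0.5626244135843286 [0.1275 1.018  0.0322] 0.009653843437006591
```

Still slightly light; press about 0.7 mm more.

Emit:
move_arm(
  motion=[
    [[0,-0.03,0,0.07,0],[0,-0.03,0,0.07,0],[0,-0.03,0,0.07,0],[0,-0.03,0,0.07,0],[0,-0.03,0,0.07,0],[0,-0.03,0,0.07,0]],
  ],
)

```text
time_s: 25.08
tcp_pos: [0.5187, 0.0601, 0.0851]
eef_rot: [[-0.998, 0.063, -0.002], [0.063, 0.998, 0.0], [0.002, 0.0, -1.0]]
wrist_force: [-7.3, -0.1, 10.6]
finger_gap: 0.0094
```

```bash
python3 f.py; python3 - <<'E'
from h import *
snap('wrist','w15')
snap('side','s15',(230,130,390,250),5)
E
python3 f.py
```

```text
25.075 [0.5187 0.0601 0.0851] [-7.324  -0.1356 13.695 ] normal 15.48501443400798 upslope -1.0470192920229975 [0.054  1.4922 0.0533] 0.009436781631323452
25.175 [0.5187 0.0601 0.0851] [-7.2175 -0.3076 12.9716] normal 14.777414816310403 upslope -1.2372356631630579 [ 0.0801  1.5242 -0.0227] 0.00998189740517252
```

View pics/w15.png

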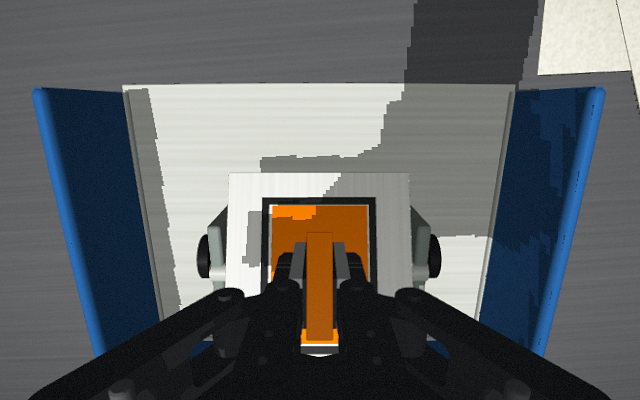

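View pics/s15.png

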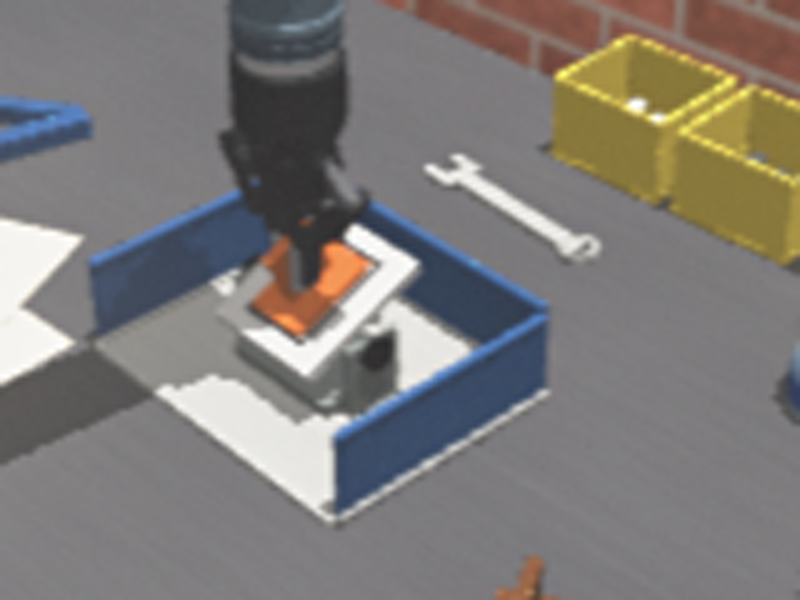

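Emit:
move_arm(
  motion=[
    [[0,0.01,0,-0.03,0],[0,0.01,0,-0.03,0],[0,0.01,0,-0.03,0],[0,0.01,0,-0.03,0],[0,0.01,0,-0.03,0],[0,0.01,0,-0.03,0]],
  ],
)

```text
time_s: 25.92
tcp_pos: [0.5187, 0.0601, 0.0851]
eef_rot: [[-0.998, 0.063, -0.002], [0.063, 0.998, 0.0], [0.002, 0.0, -1.0]]
wrist_force: [-6.5, 0.4, 8.5]
finger_gap: 0.01
```

```bash
python3 f.py && python3 -c "
from rig import r
print(r.job_done())"; python3 f.py
```

```text
25.925 [0.5187 0.0601 0.0851] [-6.5142  0.4034 11.5815] normal 13.239132350088376 upslope -1.2055914935169572 [0.1021 1.3297 0.0646] 0.009978646240142282
the job is handed in; nothing more can be done
None
the job is handed in; nothing more can be done
```

I raised the left, right and far panels to their upright stops. Then I gripped the orange cleat by its lug (20 N grip), let it swing in the jaws onto the slope of about 24°, and handed the job in at 25.9 s while still gripping and pushing.

- **Push:** the last force reading gave about 13 N along the face normal, with about 1 N sideways. It is worked out from the wrist force after taking off the cleat's weight.
- **Placing:** the last pictures show the foot lying flat inside the outline, with a narrow, nearly even gap on the three sides I could see. I did not see the upslope edge clearly because the gripper hid it.
- **Panels and bystanders:** all three panels look upright in the last pictures. I touched no bystander, but I did not measure their positions at the end.
- **Disagreements:** the estimates of the left panel's starting angle differed (0.46 and 0.59 rad) between views. Single-view estimates of the stage height read about 10 mm too high, so I used the two-view result and the given 75 mm. Neither affected the outcome.

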